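# Pin the folded antenna mount and secure it with the spring clip

### The arm

A 6-joint arm with a two-finger parallel gripper is mounted at the origin on the work surface. World frame = base frame: x ahead of the robot, y to its left, z up, the work surface at z = 0. Lengths are in mm, angles in degrees, forces in N, time in s.
With the tool pointing down it reaches from about 350 to 850 mm from the base axis. Payload 8.1 kg.
Tool frame: the origin (TCP) lies on the centre line of the jaws, within the pads' length; the fingertips stand ahead of it and the grasp point (between the pads) lies 2 mm behind it (r.tip_extent is the z of the fingertips in the tool frame, in mm); z points along the fingers, y is the line along which they close (so a half turn about z gives the same grasp; the last joint's range is limited). The gripper opens to 85 mm and grips with 20 to 120 N. Pads are 22 mm wide; open, the fingers measure 114 mm over their backs; the gripper's body (76 mm by 85 mm) begins 54 mm behind the grasp point. The pads swing forward as they close: fully open they stand 13 mm farther back than shut.
Start: joints at [-69.465, 7.471, 85.268, -0, 87.261, -4.893], TCP at [257.644, -541.872, 248.292] pointing down, gripper open.
Joint ranges: [-169.43, 169.43], [-51.17, 129.36], [1.28, 143.12], [-76.62, 256.62], [0, 156.53], [-152.29, 152.29]. Speed limits (degrees/s): [136.94, 136.94, 159.86, 180, 180, 180].

### API

Orientations are given as [roll, pitch, yaw] about the fixed x, y, z axes, in that order (R = Rz(yaw) Ry(pitch) Rx(roll)).
In Python, from rig import r, camera, recognise gives the robot as it stands. Calls block until the motion is done:
- r.movep(position, orientation): joint-space move of the TCP to a pose.
- r.move_l(position, attitude=None, max_speed=150): straight line of the TCP; attitude=None keeps the orientation; max_speed is the mean speed in mm/s.
- r.move_joints(angles): joint-space move.
- r.move_gripper(opening, grasp_force=None): finger opening in mm; grasp_force is the grip in N (None keeps the last); returns when the fingers have stopped.
- r.pause(seconds).
- r.ik(position, orientation): joint angles nearest the present ones, or None.
- r.read_state(): the state.
- camera(name): name is "scene" or "top"; returns a dict with "frame" (384x512x3 uint8, red, green, blue), "mtx" (3x3 intrinsics, pixels), "rvec" (rotation vector, rad) and "tvec" (3), from world to camera coordinates, as OpenCV has them. Camera axes: x right, y down, z forward; pixel columns grow to the right and rows downward; lengths in mm; the calibration is good to about 2 mm. A picture is of the moment at which its call begins. There is no depth.
A pose or a line that the arm cannot do raises r.IKError and nothing moves.
- r.sign_off(): hands the job in; it is judged then, once.
Trained networks look in a picture, given as the dict that the camera call returned (one of the last four; its "shot" number tells which), for a name from the list of things; names that differ only in an ending like _2 or _b are one class to them, and where a whole thing is asked for, a point or a joint stands for the part that bears it (a point fixed in the world has none). Each returns a list of dicts, best first, with "conf" (0 to 1); they miss things now and then, are a little off and sometimes report something else, mostly with a low value. They report only what shows in the picture. A call takes as long as a camera call. They do not tell look-alikes from the thing itself.
- recognise(picture, thing): "position" ([column, row] in pixels, amid what is visible of it).
The state is a dict: "clock": time; "q": joint angles; "qvel": joint speeds; "joint_efforts": joint torques, N m; "ee_pos": TCP position; "ee_rot": TCP orientation; "force": force on the tool from outside, world axes, zero at the start; "moment": the same for the moment, N m; "finger_gap": finger opening in mm; "grasp_force": force on a finger pad.
Only numpy, scipy, OpenCV 4.12 (cv2) and the standard library are available. Lean on these libraries where they do the work, as an engineer would, in place of code of your own. Each camera call takes 0.05 s, during which the arm holds its last target. There are 200 camera calls.

### The job

On the blue antenna mount, push the hinge pin in by its red head until the head stops against the brass collar; then take the spring clip with the orange grip out of the black block and push it, jaw down, sideways onto the dark groove near the pin's far end until it snaps fully home, and let go of it. Work with feeling: neither the pin nor the clip may be forced with more than about 40 N (the clip snaps home well below 25 N, so where it will not go in it is not over the groove). Leave the blue-gripped spare clip and the other things on the desk where they are.

Things in the scene. Friction and masses are not known exactly. Their poses are not given: they have to be found in the camera images.
- mount: Tilt-over antenna mount, fixed: dark base plate 130 (x) x 120 (y) x 10 mm, two blue cheeks 60 (x) x 8 (y) mm, 84 mm high at their round tops, at y = -38..-30 and +30..+38 mm, folded aluminium mast lying 184 mm out to its own +x. The steel hinge pin, 22 mm in diameter, runs along its y, 70 mm above the desk. Origin: centre of the underside; z up.
- head_zone (a point): Fixed point of the mount on the pin's axis, 48 mm to +y of the mount's middle, 70 mm above the desk; axes as the mount. The pin's red head (30 mm in diameter, 12 mm thick) is here; it stops against a screwed brass collar of 34 mm diameter set differently each time. In this point's frame the head's outer face is at y = c + value of joint pin; c is not measured, anywhere from 6 to 30 mm.
- pin (a joint): How far (m) the pin is still out: the gap between its red head and the brass collar; 0 = fully home, starts 0.018 to 0.032. It slides along the mount's y (pushing the head's outer face to -y lessens it), rubs with about 5 N and stays where it is left.
- groove_zone (a point): Fixed point of the mount on the pin's axis, 82 mm to -y of the mount's middle, 70 mm above the desk; axes as the mount. With the pin home the groove's middle is at y = c in this frame: the same unmeasured c (6 to 30 mm) as at head_zone. The dark groove is 8 mm wide (y), its core 14 mm in diameter; for at least 10 mm on both sides the bright pin is 22 mm thick, too thick for the jaw.
- clip_grip (a point): Centre of the orange grip of the spring clip, a block 24 (x) x 12 (y) x 34 (z) mm, best gripped from above across its 12 mm. The clip stands upright, jaw down, in a pocket of the black block, this point 57 mm above the desk; z is up, y is across the flat clip. Below the grip is the steel clip, 5 mm thick (y), 26 mm wide (x). When the clip is home this point is 42 mm above the pin's axis.
- clip_jaw (a point): Seat of the spring clip, 42 mm below the grip's centre, same axes; on the pin's axis when the clip is home. The two spring arms end 9 mm below it, with rounded noses inwards, 8 mm free between them. Pushed down, the noses first touch the groove's core with this point 12 to 13 mm above the axis, then spread (10 to 20 N in all) and snap; on the thick pin they stop with it 17 to 18 mm above.
- clip: The orange-gripped clip as a whole; origin and axes as point clip_jaw. Its y must lie along the mount's y (either way round); in the groove it has 1.5 mm of play each way along y.
- clip_block: Black block 130 (x) x 44 (y) x 24 mm high, fixed, with two pockets 34 x 8 mm, 18 mm deep, 32 mm to either side of its centre along x; the orange clip stands in one, the blue one in the other. Origin: centre of the underside.
- spare_grip (a point): Centre of the blue grip of the spare clip (wider jaw, wrong for this pin), otherwise of the same size; leave it in its pocket.
- fist_mike: Black hand microphone 62 x 45 x 24 mm lying on the desk; leave alone. Origin: centre of the underside.
- driver: Screwdriver lying on the desk; leave alone.
- adaptor: Brass coax adaptor, 22 mm across, 34 mm high, standing; leave alone. Origin: centre of the underside.
- spare_washer: Thick brass washer, 32 mm across, 6 mm high, lying flat; leave alone. Origin: centre of the underside.
Mind the look-alikes: they are no part of the job. Several things have the shape of the clip; the one meant has the colours described above.

How it is judged:
By the outcome, as a careful person would: the job done as asked, in the order asked, and still so for the second after the job is handed in, with the robot touching nothing.
It also fails if it takes over 61 s, if anything falls off the work surface, if the arm or the gripper's body presses on something with over 40 N, if the wrist force passes 120 N, or if a joint passes its speed limit or range.

## Working session

There is one attempt and no reset: what is moved stays moved. The work goes in short steps, each a Python script; the robot and the scene stay as the last script left them, time stands still between calls to the robot, and variables do not carry over. Pictures are saved under pics/ and viewed, at most 10 in all, crops included, and the job is handed in when it is done.

```bash
mkdir -p pics; ls
cat > h.py <<'E'
import numpy as np, cv2
from rig import r, camera, recognise
def P(c): 
    R=cv2.Rodrigues(np.array(c["rvec"],float))[0]; return R,np.array(c["tvec"],float).ravel(),np.array(c["mtx"],float)
def back(c,uv,z):
    R,t,K=P(c); d=R.T@np.linalg.inv(K)@np.array([uv[0],uv[1],1.]); o=-R.T@t
    return o+d*(z-o[2])/d[2]
def proj(c,p):
    R,t,K=P(c); q=K@(R@np.asarray(p,float)+t); return q[:2]/q[2]
def save(c,n,box=None,s=1):
    f=c["frame"][:,:,::-1]
    if box: f=f[box[1]:box[3],box[0]:box[2]]
    cv2.imwrite("pics/"+n,cv2.resize(np.ascontiguousarray(f),None,fx=s,fy=s,interpolation=cv2.INTER_CUBIC))
E
python3 - <<'E'
from h import *
print(r.read_state()["clock"],r.tip_extent)
for n in("scene","top"):
    c=camera(n); save(c,n+"0.png",None,1.5)
    R,t,K=P(c); print(n,-R.T@t,R[2],K[0,0])
    for th in("mount","pin","head_zone","clip_grip","clip","spare_grip","clip_block","fist_mike","driver","adaptor","spare_washer"):
        try: print(th,[(np.round(d["position"],1).tolist(),round(d["conf"],2)) for d in recognise(c,th)][:4])
        except Exception as e: print(th,e)
print(r.read_state()["clock"])
E
```

```text
pics
0.0 17.0
scene [1112.618162   -644.28666018  590.24582139] [-0.58233484  0.58878865 -0.560548  ] 365.4244943364008
mount [([301.7, 174.3], 0.9)]
pin [([294.1, 156.2], 0.51)]
head_zone [([299.4, 173.5], 0.64), ([205.3, 198.5], 0.43)]
clip_grip [([189.3, 184.7], 0.62), ([204.8, 198.5], 0.59)]
clip [([207.5, 197.1], 0.57)]
spare_grip []
clip_block [([208.7, 221.8], 0.62)]
fist_mike [([160.1, 265.6], 0.81), ([300.3, 175.5], 0.22)]
driver [([310.6, 228.3], 0.68)]
adaptor [([138.5, 224.0], 0.71), ([204.5, 199.0], 0.7)]
spare_washer []
top [ 450.48791935  -79.62646903 1069.80716379] [ 0.12450729  0.01157949 -0.99215112] 475.875277758459
mount [([169.4, 210.7], 0.66)]
pin [([162.1, 216.1], 0.84)]
head_zone [([171.7, 211.6], 0.88)]
clip_grip [([300.3, 273.8], 0.56)]
clip [([310.8, 229.7], 0.57)]
spare_grip [([315.4, 200.7], 0.63)]
clip_block [([311.7, 218.4], 0.84), ([306.9, 229.1], 0.7), ([391.2, 188.4], 0.29)]
fist_mike [([392.2, 187.9], 0.88), ([307.5, 229.9], 0.44)]
driver [([261.5, 128.3], 0.65)]
adaptor [([377.1, 258.9], 0.66), ([308.3, 230.3], 0.6)]
spare_washer [([259.6, 125.2], 0.38)]
1.2
```

View pics/scene0.png

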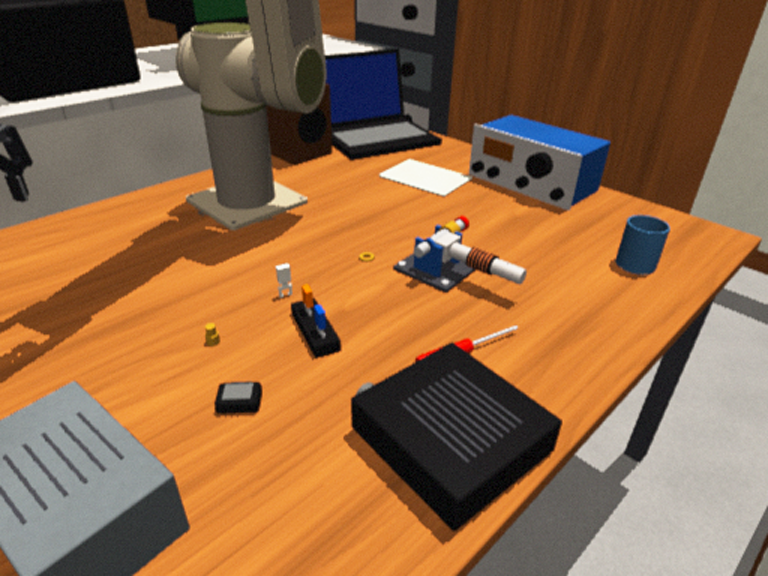

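View pics/top0.png

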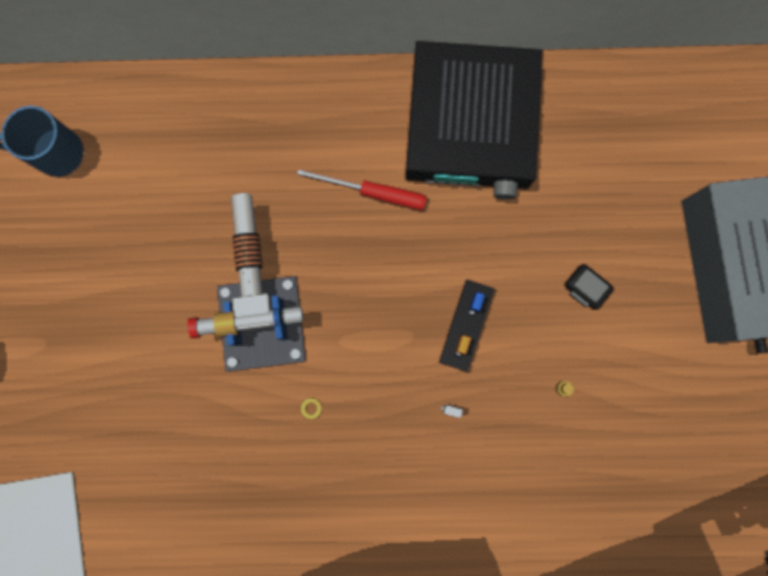

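The top view shows the mount on the left (in 1.5x pixels): red head (193,327), brass collar (224,324), far pin end (298,315). The orange clip is at (464,345), with the blue spare beyond it at (478,302). The white look-alike is at (455,411).

Run:
```python
from h import *
c=camera("top"); s=camera("scene")
save(c,"top_m.png",(115,120,215,260),4); save(s,"sc_m.png",(255,130,365,200),7)
def blobs(c,lo,hi,box):
    h=cv2.cvtColor(c["frame"],cv2.COLOR_RGB2HSV); m=cv2.inRange(h,lo,hi); k=np.zeros_like(m); k[box[1]:box[3],box[0]:box[2]]=1; m*=k
    n,l,st,ce=cv2.connectedComponentsWithStats(m)
    return [(ce[i].round(1).tolist(),st[i].tolist()) for i in range(1,n) if st[i][4]>5]
print("red t",blobs(c,(0,180,90),(5,255,255),(115,190,160,240)))
print("blue t",blobs(c,(105,150,60),(125,255,255),(290,180,340,250)))
print("orange t",blobs(c,(12,200,150),(22,255,255),(290,180,340,250)))
print("black t",blobs(c,(0,0,0),(180,255,60),(285,180,335,255)))
print("red s",blobs(s,(0,190,90),(5,255,255),(290,135,330,165)))
print("blue s",blobs(s,(105,150,60),(125,255,255),(195,180,230,230)))
print("orange s",blobs(s,(8,215,150),(15,255,255),(195,180,230,230)))
for uv in [(225,293),(288,284),(295,354),(232,362)]: print("screw",back(c,np.array(uv)/1.5,12).round(1))
for uv in [(464,345),(478,302)]: print("grip top",back(c,np.array(uv)/1.5,74).round(1))
```

```text
red t [([127.4, 214.0], [125, 212, 6, 5, 21]), ([128.4, 222.2], [126, 220, 6, 5, 23])]
blue t [([318.1, 200.8], [314, 195, 9, 13, 86])]
orange t []
black t [([310.4, 216.9], [294, 188, 35, 59, 842])]
red s [([309.1, 146.9], [305, 144, 7, 8, 21])]
blue s [([212.7, 210.8], [209, 203, 8, 16, 92])]
orange s [([204.1, 194.9], [201, 189, 8, 11, 28]), ([205.5, 202.3], [205, 201, 2, 4, 6])]
screw [574.5 155.4  12. ]
screw [586.1  61.   12. ]
screw [481.6  51.1  12. ]
screw [471.7 144.4  12. ]
grip top [ 487.5 -191.7   74. ]
grip top [ 547.  -213.3   74. ]
```

View pics/top_m.png

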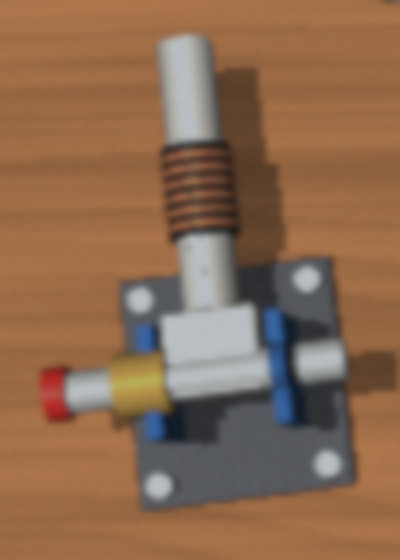

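View pics/sc_m.png

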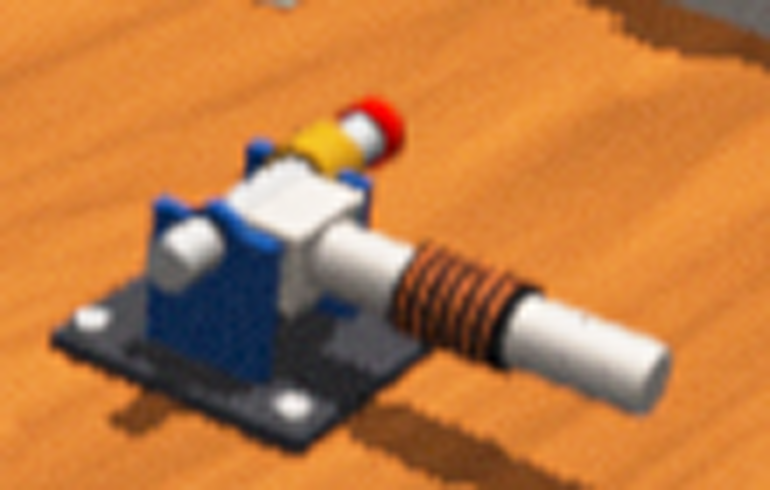

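The mount crop shows the plate corners at about (120,284), (329,257), (354,482), (142,508). The head's outer face is at (41,394) and the pin's far end at (344,359). The collar spans x 110–170. The groove is still hidden inside the mount.

Run:
```python
from h import *
from scipy.optimize import least_squares
c=camera("top"); s=camera("scene")
T=lambda x,y:np.array([115+(x+.5)/4-.5,120+(y+.5)/4-.5]); S=lambda x,y:np.array([255+(x+.5)/7-.5,130+(y+.5)/7-.5])
# mount model fit
th=lambda:0
obs=[]
L=[(-65,60,10),(65,60,10),(65,-60,10),(-65,-60,10)]
ct=[T(142,508),T(120,284),T(329,257),T(354,482)]
sc={3:S(52,340),2:S(300,448)}
def f(p,full=False):
    x,y,a,*o=p; C,N=np.cos(a),np.sin(a); M=np.array([[C,-N,0],[N,C,0],[0,0,1]]); w=lambda q:M@np.array(q,float)+[x,y,0]
    e=[proj(c,w(l))-u for l,u in zip(L,ct)]
    # pin axis points: head, far end (free along-axis)
    e+=[proj(c,w((0,o[0],70)))-T(54,394), proj(c,w((0,o[1],70)))-T(320,362)]
    # mast tip at top z=70 centre line
    if full: e=[proj(s,w(L[i]))-u for i,u in sc.items()]+[proj(s,w((0,o[2],70)))-S(185,252)]
    return np.ravel(e)
p=least_squares(f,[530,100,.1,80,-60,-60]); print("mount",p.x[:2].round(1),np.degrees(p.x[2]).round(2),p.x[3:5].round(1)); print(p.fun.round(2)); print("scene res",f(p.x,True).round(1))
x,y,a=p.x[:3]; C,N=np.cos(a),np.sin(a)
for n,u in(("headface",T(41,394)),("collar out",T(112,388)),("end",T(344,359))):
    b=back(c,u,70)-[x,y,0]; print(n,"mount xy",(C*b[0]+N*b[1]).round(1),(-N*b[0]+C*b[1]).round(1))
def mask(c,lo,hi,b):
    h=cv2.cvtColor(c["frame"],cv2.COLOR_RGB2HSV); m=cv2.inRange(h,lo,hi); k=np.zeros_like(m);k[b[1]:b[3],b[0]:b[2]]=1
    n,l,st,ce=cv2.connectedComponentsWithStats(m*k); i=1+np.argmax(st[1:,4]); return np.argwhere(l==i)[:,::-1].astype(np.float32)
bk=mask(c,(0,0,0),(180,255,60),(285,180,335,255))
R=cv2.minAreaRect(bk); bx=cv2.boxPoints(R); print("block",R,[back(c,q,24)[:2].round(1).tolist() for q in bx])
h=cv2.cvtColor(c["frame"],cv2.COLOR_RGB2HSV); print("hsv",h[230,306:314].tolist(), h[228,306:314].tolist())
save(c,"clip_t.png",(285,180,340,255),8)
save(s,"clip_s.png",(180,170,240,240),8)
a=cv2.imread("pics/clip_t.png");b=cv2.imread("pics/clip_s.png");cv2.imwrite("pics/clip_both.png",np.hstack([a[:560],b[:560,:360]]))
```

```text
mount [529.1 102.5] 5.92 [ 86.4 -54.8]
[-0.3   0.9  -0.37 -0.83  0.27 -0.66  0.41  0.71  0.01  0.05 -0.03 -0.22]
scene res [-0.  -1.6  0.6 -1.1 -0.4  0.9]
headface mount xy 1.0 93.2
collar out mount xy -0.5 55.7
end mount xy -0.5 -67.6
block ((310.8437805175781, 216.658447265625), (19.216449737548828, 56.94172668457031), 18.034286499023438) [[466.7, -160.7], [585.0, -203.3], [570.9, -243.1], [453.0, -200.0]]
hsv [[19, 171, 139], [20, 166, 174], [21, 167, 182], [20, 168, 182], [20, 174, 177], [18, 174, 158], [16, 169, 110], [12, 121, 57]] [[16, 172, 120], [18, 174, 161], [20, 168, 179], [20, 168, 182], [20, 173, 181], [19, 176, 175], [18, 178, 146], [15, 154, 88]]
```

View pics/clip_both.png

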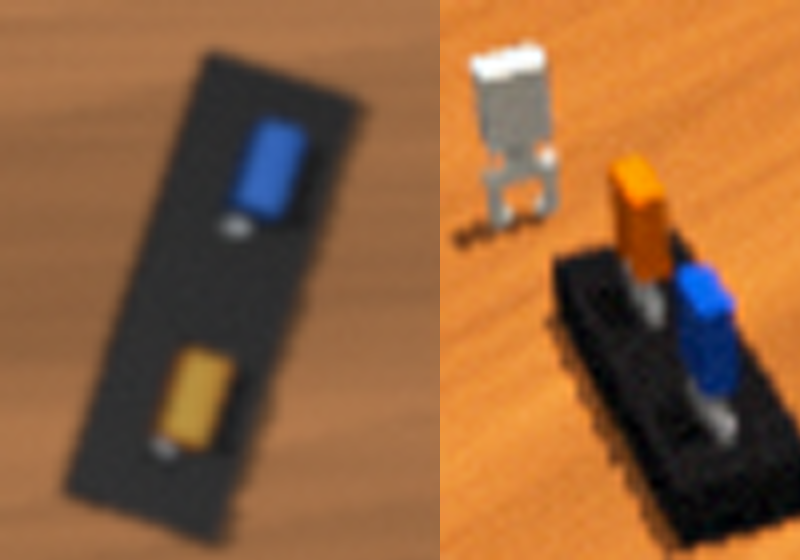

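```bash
cat >> h.py <<'E'
MX,MY,MA=529.1,102.5,np.radians(5.92)
def W(x,y,z=70): C,N=np.cos(MA),np.sin(MA); return [float(MX+C*x-N*y),float(MY+N*x+C*y),float(z)]
def inM(v): C,N=np.cos(MA),np.sin(MA); return np.array([C*v[0]+N*v[1],-N*v[0]+C*v[1],v[2]])
def mpos(): p=np.array(r.read_state()["ee_pos"]); return inM(p-[MX,MY,0])
def F(): return inM(np.array(r.read_state()["force"]))
E
python3 - <<'E'
from h import *
c=camera("top"); s=camera("scene")
print("orange",back(c,(309.7,229.3),74).round(1),back(s,(204.6,192.2),74).round(1), proj(s,(488,-191.5,74)))
yaw=None
for ps in(95.92,-84.08):
    q=r.ik(W(0,125,200),[180,0,ps]); print(ps,q)
    if q is not None and (yaw is None or abs(q[5])<abs(yaw[1])): yaw=(ps,q[5])
ps=yaw[0]
r.move_gripper(0)
r.movep(W(0,125,180),[180,0,ps]); print(r.read_state()["clock"],F().round(1))
r.move_l(W(0,122,77),None,200); print(r.read_state()["clock"],F().round(1))
f0=F()[1]
r.move_l(W(0,108,77),None,80)
y=108; log=[]
while y>72:
    y-=1.0 if y>85 else .5
    r.move_l(W(0,y,77),None,40); f=F()[1]-f0; log.append((y,round(mpos()[1],2),round(float(f),1)))
    if f>13: break
print(log); print(mpos(),F(),r.read_state()["clock"])
E
```

```text
orange [ 488.9 -192.5   74. ] [ 494.8 -196.3   74. ] [204.44064138 190.35859352]
95.92 [ 1.85118759e+01  3.45729518e+00  9.46180587e+01 -2.54444375e-14
  8.19246461e+01  1.25918759e+01]
-84.08 None
5.1333 [-0.6 -0.2 -0.4]
5.8 [ 0.6 -0.5  0.9]
[(107.0, np.float64(107.05), 0.6), (106.0, np.float64(106.07), 0.5), (105.0, np.float64(104.98), 0.2), (104.0, np.float64(103.94), 0.3), (103.0, np.float64(102.93), 0.8), (102.0, np.float64(101.95), -0.1), (101.0, np.float64(101.36), 4.5), (100.0, np.float64(100.4), 6.2), (99.0, np.float64(99.25), 4.4), (98.0, np.float64(98.07), 6.5), (97.0, np.float64(97.02), 6.0), (96.0, np.float64(95.98), 4.5), (95.0, np.float64(94.94), 5.2), (94.0, np.float64(93.98), 4.0), (93.0, np.float64(92.97), 5.4), (92.0, np.float64(91.98), 5.5), (91.0, np.float64(90.99), 5.0), (90.0, np.float64(90.0), 4.5), (89.0, np.float64(88.98), 4.8), (88.0, np.float64(87.99), 5.3), (87.0, np.float64(87.0), 5.5), (86.0, np.float64(85.97), 4.9), (85.0, np.float64(85.0), 4.8), (84.5, np.float64(84.53), 4.9), (84.0, np.float64(84.02), 4.8), (83.5, np.float64(83.53), 5.3), (83.0, np.float64(82.98), 6.3), (82.5, np.float64(82.47), 6.4), (82.0, np.float64(82.0), 6.3), (81.5, np.float64(81.49), 4.4), (81.0, np.float64(80.97), 5.3), (80.5, np.float64(80.52), 4.9), (80.0, np.float64(79.99), 4.7), (79.5, np.float64(79.49), 5.7), (79.0, np.float64(78.99), 5.6), (78.5, np.float64(78.51), 6.1), (78.0, np.float64(78.01), 5.2), (77.5, np.float64(77.5), 4.8), (77.0, np.float64(76.98), 4.9), (76.5, np.float64(76.85), 6.5), (76.0, np.float64(76.86), 8.9), (75.5, np.float64(76.8), 11.5), (75.0, np.float64(76.78), 13.6)]
[4.20167310e-02 7.67818692e+01 7.71245813e+01] [ 1.89252367 13.08263579 -0.19819147] 16.875
```

The pin is home: at tool y ≈ 76.8 the force rose while the position stayed put. The head face is therefore at y ≈ 65.8 and the groove at y ≈ -64.2. Next I back off, look at the groove and fetch the clip.

Run:
```python
from h import *
r.move_l(W(0,95,77),None,100)
r.move_l(W(0,95,160),None,200)
print([r.ik([488.7,-191.8,120],[180,0,p]) for p in(-20,160)])
r.move_gripper(36,80)
r.movep([488.7,-191.8,120],[180,0,-20]); print(r.read_state()["clock"])
c=camera("top"); save(c,"top1.png",(115,150,215,250),6)
r.move_l([488.7,-191.8,56],None,120); print(r.read_state()["force"])
r.move_gripper(5,80); st=r.read_state(); print(st["finger_gap"],st["grasp_force"],st["force"],st["ee_pos"])
r.move_l([488.7,-191.8,130],None,100); st=r.read_state(); print(st["finger_gap"],st["force"],st["clock"])
s=camera("scene"); t=camera("top"); save(s,"s2.png",(180,130,260,230),5); save(t,"t2.png",(270,180,350,250),5)
a=cv2.imread("pics/s2.png");b=cv2.imread("pics/t2.png"); b=np.vstack([b,np.zeros((150,400,3),np.uint8)]); cv2.imwrite("pics/held.png",np.hstack([a,b]))
```

```text
[array([-2.70252095e+01,  1.65355278e+00,  1.05182848e+02, -2.54444375e-14,
        7.31635991e+01,  8.29747905e+01]), array([-27.02520954,   1.65355278, 105.18284811,   0.        ,
        73.16359911, -97.02520954])]
19.6833
[ 1.03240109 -0.46009266  0.39731103]
10.82745897235715 78.09681415557861 [0.40876871 0.32046036 6.72360285] [ 489.60298601 -192.31779337   57.30043256]
11.143157366274865 [-0.51004635 -0.4488445  -0.11770278] 21.65
```

View pics/top1.png

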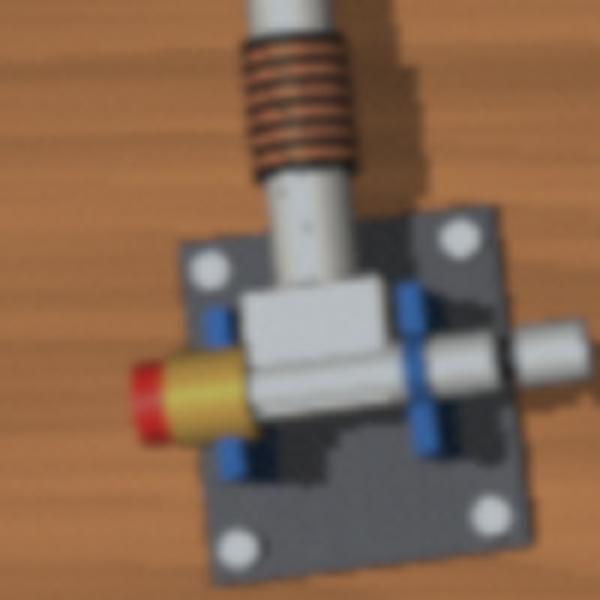

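View pics/held.png

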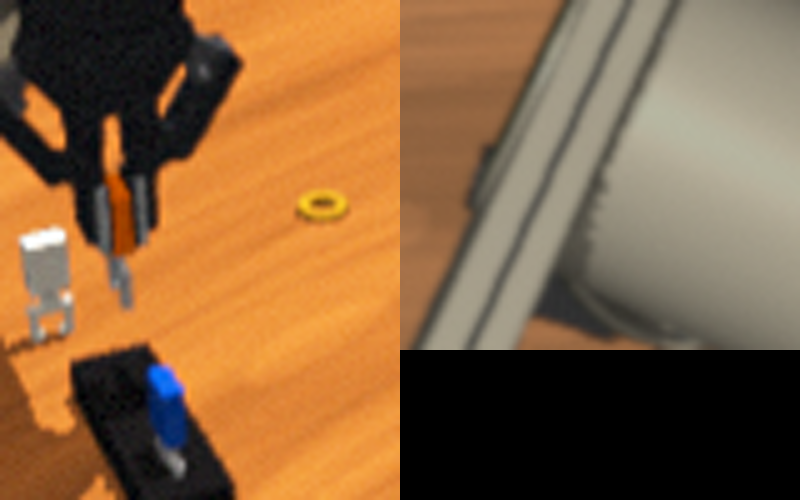

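The groove shows at crop pixel (506,358), and the clip hangs straight between the pads.

Run:
```python
from h import *
c=camera("top")
U=lambda x,y:(115+(x+.5)/6-.5,150+(y+.5)/6-.5)
for n,u,z in(("groove",U(506,358),74),("groove70",U(506,358),70),("pin mid L",U(462,361),70),("end seg mid",U(552,352),70),("headface",U(133,406),70),("head mid",U(148,404),70)):
    print(n,inM(back(c,u,z)-[MX,MY,0]).round(1))
r.movep(W(0,-64.2,180),[180,0,5.92]); st=r.read_state(); print(st["clock"],mpos(),st["force"],st["finger_gap"])
```

```text
groove [ -0.1 -64.5  74. ]
groove70 [  0.3 -64.   70. ]
pin mid L [  1.1 -48.5  70. ]
end seg mid [  0.4 -80.3  70. ]
headface [-0.3 68.2 70. ]
head mid [-0.2 62.8 70. ]
22.75 [ -0.36086972 -65.02683317 179.45443524] [-0.60612059 -0.05262667 -0.62196544] 10.837294982385778
```

```bash
cat > down.py <<'E'
from h import *
def down(x,y,z0,fmax=24,zend=108):
    f0=F(); log=[]; z=z0
    while z>zend:
        z-=1; r.move_l(W(x,y,z),None,40); f=F()-f0; m=mpos(); log.append((z,m.round(1).tolist(),f.round(1).tolist()))
        if m[2]>127.5 and f[2]>11: print("thick"); break
        if m[2]<115 and f[2]>14 : print("home?"); break
        if f[2]>fmax: print("force"); break
    for l in log: print(*l)
    print(r.read_state()["clock"],r.read_state()["finger_gap"])
E
python3 - <<'E'
from down import *
r.move_l(W(.8,-64.2,134),None,120); r.pause(.2); print(mpos())
down(.8,-64.2,134)
E
```

```text
[  1.57670845 -64.45152961 135.18189628]
home?
133 [0.9, -64.2, 133.2] [-0.2, -0.3, -0.2]
132 [0.7, -64.1, 131.9] [0.0, -1.4, 1.4]
131 [0.7, -64.2, 130.9] [-0.2, -1.0, 0.6]
130 [0.7, -64.2, 129.9] [-0.2, -1.3, 0.9]
129 [0.7, -64.2, 128.9] [-0.1, -0.7, 0.2]
128 [0.8, -64.2, 127.9] [-0.5, -0.7, 0.8]
127 [0.8, -64.2, 126.9] [0.2, -0.5, 0.2]
126 [0.7, -64.2, 125.9] [-0.3, -0.7, 0.9]
125 [1.0, -64.2, 125.2] [-0.4, 0.1, 1.2]
124 [1.2, -64.3, 124.6] [-1.1, -0.5, 5.5]
123 [1.4, -64.3, 124.2] [-3.2, -0.4, 9.5]
122 [1.7, -64.3, 123.2] [-0.6, -0.7, 8.2]
121 [1.6, -64.4, 121.9] [-0.6, -1.6, 5.6]
120 [1.2, -64.3, 120.4] [1.6, -0.9, 4.1]
119 [0.6, -64.2, 118.6] [0.9, -0.1, 1.3]
118 [0.4, -64.1, 117.2] [0.7, -1.2, -1.5]
117 [0.3, -64.1, 116.3] [0.5, -0.7, -4.7]
116 [0.4, -64.1, 115.4] [1.6, -1.1, -5.7]
115 [0.5, -64.2, 114.7] [0.9, -0.9, -4.4]
114 [0.6, -64.2, 113.8] [0.0, -0.8, -7.0]
113 [0.7, -64.2, 112.8] [0.2, -1.2, -6.7]
112 [0.9, -64.2, 112.3] [-0.7, -0.4, -2.8]
111 [1.1, -64.2, 111.8] [-3.4, -0.2, 5.3]
110 [1.3, -64.3, 111.4] [-5.2, 0.1, 11.5]
109 [1.5, -64.3, 111.1] [-8.8, -0.4, 16.4]
29.7333 11.339467366901886
```

The clip entered at about 9 N, snapped, and bottomed at TCP z ≈ 111.5–112. I'll release, check, and hand in if it's good.

Run:
```python
from h import *
r.move_l(W(.9,-64.2,111.5),None,40)
r.move_gripper(34); r.move_l(W(.9,-64.2,190),None,100)
r.movep([380,-250,260],[180,0,-20]); print(r.read_state()["clock"],r.read_state()["force"])
s=camera("scene"); t=camera("top"); save(s,"s3.png",(255,110,365,210),4); save(t,"t3.png",(115,150,215,250),3.6)
a=cv2.imread("pics/s3.png")[:360];b=cv2.imread("pics/t3.png"); cv2.imwrite("pics/fin.png",np.hstack([a,b[:360]]))
save(t,"t4.png",None,1.2)
```

```text
32.5333 [ 0.57141433 -0.07307721  0.44141633]
```

View pics/fin.png

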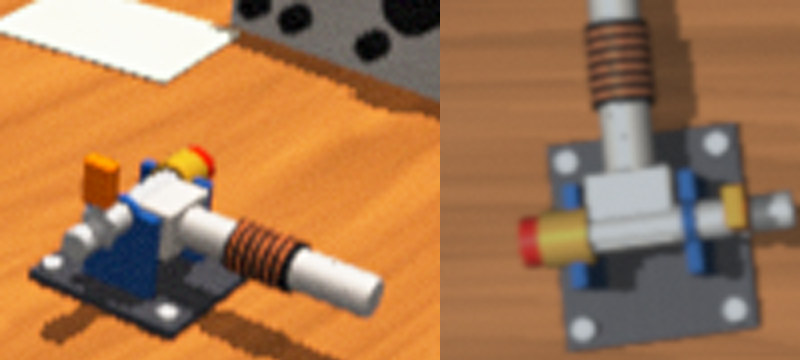

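The picture shows the clip upright in the groove, with its grip at scene crop (100,180), and the red head against the collar.

```bash
python3 -c "
from rig import r
print(r.sign_off())"
```

```text
the job is handed in; nothing more can be done
None
```

The job is done and handed in: the pin is home against the brass collar, and the orange clip is snapped into the groove and released. Forces stayed under about 17 N, and the robot's clock read about 32.6 s of the 61 s allowed.

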